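# Find the rubbing stud of a welding turntable by feel and press it home

## Robot

A 6-joint arm with a two-finger parallel gripper is mounted at the origin on a cart in front of the work surface, level with it; the furniture and walls round the work are solid. World frame = base frame: x ahead of the robot, y to its left, z up, the work surface at z = 0. Lengths are in m, angles in degrees, forces in N, time in s.
With the tool pointing down it reaches from about 0.4 to 0.825 m from the base axis. Payload 7 kg.
Tool frame: the origin (TCP) lies midway between the tips of the shut fingers; the grasp point (between the pads) lies hold_point_z behind it (hold_point_z is the distance from the TCP to the grasp point, in m); z points along the fingers, y is the line along which they close (so a half turn about z gives the same grasp; the last joint's range is limited). The gripper opens to 88 mm and grips with 3 to 60 N. Pads are 19 mm wide; open, the fingers measure 130 mm over their backs; the gripper's body (78 mm by 193 mm) begins 47 mm behind the grasp point.
Start: joints at [86.179, 20.546, 0.682, 0, -70.136, -16.507], TCP at [0.235, 0.633, 0.227] pointing down, gripper open.
Joint ranges: [-176.03, 176.03], [-82.01, 121.73], [-58.28, 71.71], [-173.87, 95.51], [-174.79, -0.11], [-173.66, 173.66]. Speed limits (degrees/s): [136.94, 136.94, 172.46, 180, 180, 180].

## Interface

Orientations are given as [roll, pitch, yaw] about the fixed x, y, z axes, in that order (R = Rz(yaw) Ry(pitch) Rx(roll)).
In Python, from plant import * gives the robot as it stands.
- The arm moves only by the tool step_arm, never from a script. Its argument "steps" is a list that holds one entry, the list of rows, each a list of 6 numbers: the shift along the tool's x, y, z scaled (see below), then the turn, a rotation vector about the tool's x, y, z scaled (see below). In form: [[[tx, ty, tz, wx, wy, wz], ...]]. A call has 1 to 20 rows; each row is the pose to reach, as a shift and turn from the pose commanded when the call began, along the tool's axes at that moment; what a row does not reach only later rows make up. The controller multiplies each number of a shift by 100 mm and each number of a turn by 0.5 rad. A row lasts 1/10 s, in which the tool goes at most 50 mm and 8.59 degrees, less where a joint would pass 70% of its speed; a pose out of reach is approached as far as the arm can. A call with a number of a shift or a turn outside -1 to 1 is refused whole. A call with a gripper value outside its range is refused whole. "jaw" is the closure in counts, from 0 (fully open) to 255 (shut), set as the call begins (left out, the last holds). The fingers move at their own pace and stop on an object; the grip force is fixed at half the most. Time passes only in rows, so rows that repeat a pose let the fingers close. It gives the time, the measured TCP pose, the force, the opening and the grip force at its end, in the units of the state.
- get_obs(): the state, without advancing time (a new reading comes with each control period).
- snapshot(name): name is "scene" or "top" or "wrist"; returns (picture, depth): 480x640x3 uint8, red, green, blue; 480x640 float32, m along the optical axis (not along the pixel's ray), 0 where there is no reading.
- calibration(name): a dict with "mtx" (3x3 intrinsics, pixels), "dist" ([k1, k2, p1, p2, k3] as OpenCV has them; the pictures are not rectified), "rvec" (rotation vector, rad) and "tvec" (3), from world to camera coordinates, as OpenCV has them. Camera axes: x right, y down, z forward; pixel columns grow to the right and rows downward; lengths in m; the calibration is good to about 2 mm. A picture is of the moment at which its call begins: read the wrist's pose just before it. calibration takes no time and is no camera call; for the wrist camera it gives the pose at the moment of the call.
- close_job(): hands the job in; it is judged then, once.
The state is a dict: "clock": time; "joint_pos": joint angles; "qvel": joint speeds; "tau": joint torques, N m; "tool_pos": TCP position; "orientation": TCP orientation; "force": force on the tool from outside, world axes, zero at the start; "moment": the same for the moment, N m; "opening": finger opening in m; "gripper_force": force on a finger pad.
Only numpy, scipy, OpenCV 4.12 (cv2) and the standard library are available. Lean on these libraries where they do the work, as an engineer would, in place of code of your own. Each camera call takes 0.05 s, during which the arm holds its last target. There are 200 camera calls.

## Task

Somewhere round the small blue welding turntable, hidden under its ring cover, one contact stud stands proud and rubs on the earth brush right beneath the red button. Turn the faceplate by its black crank knob and feel for the place where it drags, stop there with the stud under the button, let go of the knob and press the red button gently all the way down so that the stud is pushed home, then release everything. Never push the button down anywhere else than on the stud, and leave the things lying on the table alone.

Things in the scene. Friction and masses are not known exactly. Their poses are not given: they have to be found in the camera images.
- turntable: fixed round turntable: blue ring cover, radius 62 to 112 mm, top 50 mm above the table; steel faceplate 116 mm across inside it. Origin: centre of the underside, on the axis; z up; +x points to the red button. The stud sits 90 mm from the axis and turns with the faceplate; where it stands relative to the knob is unknown. At the start it is 0.5 rad or more away from the button.
- axis_top (a point): point on the faceplate's vertical axis, 50 mm above the table. The faceplate turns endlessly both ways: about 2 N at the knob when free. Where the stud rubs, over about 17 mm either side of the button's centre line (0.19 rad of turning, 8 mm of knob travel), turning takes 10 to 20 N: a sudden rise, nearly level over the middle, easing off past it.
- knob_top (a point): middle of the knob's top: upright black round crank knob 20 mm thick, 57 mm tall, 42 mm from the axis, top 110 mm above the table. It spins freely on its pin, so a gripper can hold it and follow the circle without turning. Keep the fingertips 66 mm or more above the table, to pass over the button.
- button_top (a point): middle of the top of the red button, 22 mm across, 64 mm above the table, 90 mm from the axis on the +x side. It goes straight down 7 mm, on a spring of 1.5 to 3 N, and comes back up; the punch below it meets the stud after 1 mm, and then it takes 12 to 20 N. The stud's centre must be within 10 mm (0.11 rad of turning) of the button's centre line.
- button (a joint): how far the red button is pressed, m: 0 up, 0.007 fully down on its rubber cushion
- stud (a joint): how far the proud stud has been pushed in, m: 0 standing 6 mm proud, about 0.006 home; it stays where it is pushed
- marker: yellow and white paint marker 123 mm long, 17 mm thick, lying; bystander
- soapstone: white soapstone stick 105 x 12 x 9 mm, lying; bystander
- pliers: blue-handled pliers 176 mm long, 13 mm thick, lying; bystander
- hex_nut: steel hexagon nut 27 mm across, 14 mm high; bystander

How it is judged (in metres and radians):
At the end, for the whole second after the job is handed in: the stud is pushed in by more than 5 of its 6 mm, and the button is released and back up (within 1 mm) (value of joint stud above 0.005 m and value of joint button below 0.001 m); the robot touches nothing.
It fails at once if the button is pushed down (over 4.5 mm) where the stud is not under it (value of joint button above 0.0045 m and value of joint stud below 0.002 m).
It fails at once if the fingers press the button harder than 40 N (contact force between button and the fingers above 40 N).
It fails at once if a bystander is moved by more than 30 mm (distance of any of marker, soapstone, pliers, hex_nut from where it was at the start of the episode above 0.03 m).
It also fails if it takes over 64 s, if anything falls off the work surface, if the arm or the gripper's body presses on something with over 40 N, if the wrist force passes 120 N, or if a joint passes its speed limit or range.

## Working session

There is one attempt and no reset: what is moved stays moved. The work goes in short steps, Python scripts to look and compute and a tool call to move; the robot and the scene stay as the last step left them, time stands still between calls to the robot, and variables do not carry over. Pictures are saved under pics/ and viewed, at most 10 in all, crops included, and the job is handed in when it is done.

Besides the shell and the picture viewer there is one more tool, called after "Call:" as name(argument=value, ...) on one line, values as JSON. step_arm: Moves the arm, as the interface text tells. Its arguments: {"type":"object","properties":{"steps":{"type":"array","items":{"type":"array","items":{"type":"array","items":{"type":"number","minimum":-1,"maximum":1}}}},"jaw":{"type":"number"}},"required":["steps"]}

```bash
mkdir -p pics
cat > h.py <<'E'
from plant import *
import numpy as np, cv2
from scipy.spatial.transform import Rotation as Rn
def cloud(name):
    c=calibration(name); im,d=snapshot(name)
    K=np.array(c['mtx'],float); D=np.array(c['dist'],float)
    uu,vv=np.meshgrid(np.arange(640),np.arange(480))
    p=cv2.undistortPoints(np.stack([uu,vv],-1).reshape(-1,1,2).astype(float),K,D).reshape(480,640,2)
    P=np.dstack([p*d[...,None],d])
    R=cv2.Rodrigues(np.array(c['rvec'],float))[0]; t=np.array(c['tvec'],float).ravel()
    W=(P-t)@R; W[d==0]=np.nan
    return im,d,W
def save(im,f): cv2.imwrite('pics/'+f,im[...,::-1])
E
python3 - <<'E'
from h import *
o=get_obs();print({k:np.round(v,3) for k,v in o.items()})
for n in('top','scene'):
    im,d,W=cloud(n);np.savez(n+'.npz',im=im,W=W)
    save(im,n+'.png')
E
```

```text
{'clock': np.float64(0.0), 'joint_pos': array([ 8.6179e+01,  2.0591e+01,  6.3300e-01, -2.0000e-02, -7.0134e+01,
       -1.6506e+01]), 'qvel': array([ 0.094,  0.088, -0.007, -0.048,  0.084, -0.15 ]), 'tau': array([ 2.0000e-03, -5.8272e+01,  2.9304e+01,  6.9970e+00,  7.0000e-03,
       -0.0000e+00]), 'tool_pos': array([0.234, 0.632, 0.226]), 'orientation': array([ 1.79906e+02, -8.00000e-03, -2.03340e+01]), 'force': array([-0.278, -0.463,  0.037]), 'moment': array([-0.035, -0.039, -0.004]), 'gripper_force': np.float64(0.0), 'opening': np.float64(0.087)}
```

View pics/top.png

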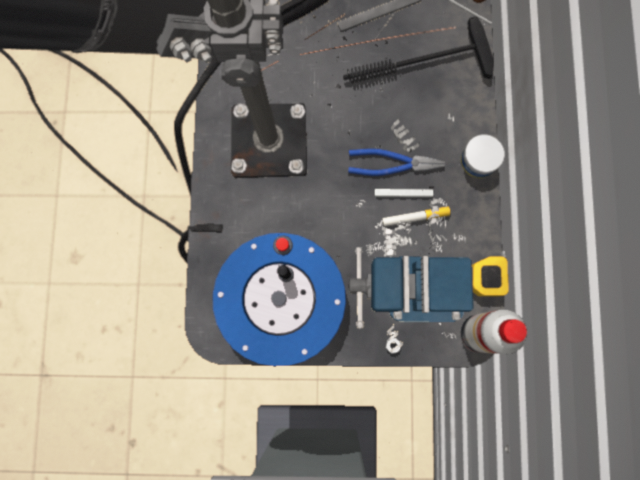

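View pics/scene.png

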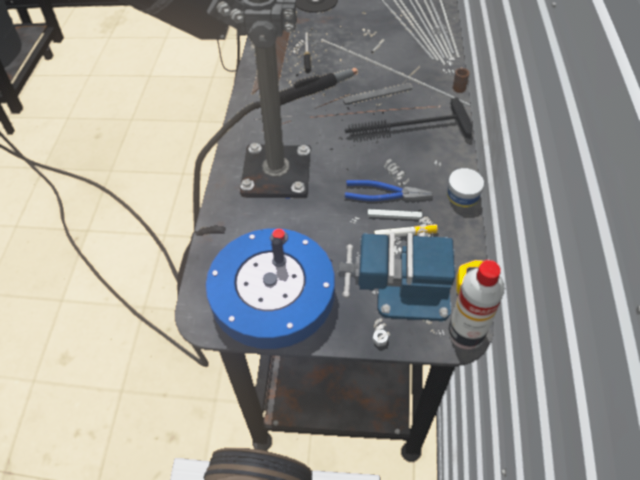

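The top view shows the turntable centre near (280,298), the button at (283,244) and the knob at (285,272). A vise stands to the right and a post further up. Next I measure them.

Run:
```python
from h import *
for n in('top','scene'):
    z=np.load(n+'.npz');im=z['im'].astype(int);W=z['W']
    r,g,b=im[...,0],im[...,1],im[...,2]
    blue=(b>130)&(r<60)&(g<120)&(W[...,2]>.044)&(W[...,2]<.056)
    P=W[blue]; A=np.c_[2*P[:,:2],np.ones(len(P))]
    # fit outer: use hull min enclosing circle
    (c,rad)=cv2.minEnclosingCircle(P[:,:2].astype(np.float32)); print(n,'ring',len(P),np.round(c,4),rad,np.median(P[:,2]))
    red=(r>150)&(g<70)&(b<70)&(W[...,2]>.055)&(W[...,2]<.07)&(np.hypot(W[...,0]-c[0],W[...,1]-c[1])<.11)
    Q=W[red];print('btn',len(Q),np.round(Q.mean(0),4),np.round(np.median(Q,0),4))
    kn=(W[...,2]>.1)&(W[...,2]<.118)&(np.hypot(W[...,0]-c[0],W[...,1]-c[1])<.06)
    Q=W[kn];print('knob',len(Q),np.round(Q.mean(0),4),np.round(np.ptp(Q,0),4))
    # tall things near
    for lo in (.07,.12,.2):
        m=(W[...,2]>lo)&(np.hypot(W[...,0]-c[0],W[...,1]-c[1])<.35)
        Q=W[m]; 
        for k in np.unique(np.round(Q[:,:2]/.05).astype(int),axis=0,return_counts=False): print(lo,k*.05,end=';') if n=='top' else 0
        print()
```

```text
top ring 8489 [0.453  0.0427] 0.11099330335855484 0.04984333726362061
btn 106 [0.5423 0.0377 0.0635] [0.5428 0.0378 0.0636]
knob 120 [0.494  0.0316 0.108 ] [0.0176 0.0177 0.0119]
0.07 [ 0.35 -0.3 ];0.07 [ 0.4 -0.3];0.07 [ 0.4  -0.25];0.07 [ 0.4 -0.1];0.07 [ 0.45 -0.3 ];0.07 [ 0.45 -0.25];0.07 [ 0.45 -0.2 ];0.07 [ 0.45 -0.15];0.07 [ 0.45 -0.1 ];0.07 [ 0.45 -0.05];0.07 [ 0.5  -0.25];0.07 [ 0.5 -0.2];0.07 [ 0.5  -0.15];0.07 [ 0.5 -0.1];0.07 [ 0.5  -0.05];0.07 [0.5 0. ];0.07 [0.5  0.05];0.07 [0.65 0.2 ];0.07 [0.65 0.25];0.07 [0.7 0. ];0.07 [0.7  0.05];0.07 [0.7 0.1];0.07 [0.7  0.15];0.07 [0.7 0.2];0.07 [0.7  0.25];0.07 [0.75 0.  ];0.07 [0.75 0.05];0.07 [0.75 0.1 ];0.07 [0.75 0.15];0.07 [0.8  0.05];
0.12 [ 0.35 -0.3 ];0.12 [ 0.4 -0.3];0.12 [ 0.4  -0.25];0.12 [ 0.45 -0.3 ];0.12 [ 0.45 -0.25];0.12 [ 0.45 -0.2 ];0.12 [ 0.45 -0.15];0.12 [ 0.45 -0.1 ];0.12 [ 0.5  -0.25];0.12 [ 0.5 -0.2];0.12 [ 0.5  -0.15];0.12 [ 0.5 -0.1];0.12 [0.65 0.2 ];0.12 [0.65 0.25];0.12 [0.7 0. ];0.12 [0.7  0.05];0.12 [0.7 0.1];0.12 [0.7  0.15];0.12 [0.7 0.2];0.12 [0.7  0.25];0.12 [0.75 0.  ];0.12 [0.75 0.05];0.12 [0.75 0.1 ];0.12 [0.75 0.15];0.12 [0.8  0.05];
0.2 [ 0.4 -0.3];0.2 [0.65 0.2 ];0.2 [0.65 0.25];0.2 [0.7 0. ];0.2 [0.7  0.05];0.2 [0.7 0.1];0.2 [0.7  0.15];0.2 [0.7 0.2];0.2 [0.7  0.25];0.2 [0.75 0.  ];0.2 [0.75 0.05];0.2 [0.75 0.1 ];0.2 [0.75 0.15];0.2 [0.8  0.05];
scene ring 98 [ 0.3917 -0.0081] 0.07723649591207504 0.049199233262083406
btn 0 [nan nan nan] [nan nan nan]<stdin>:10: RuntimeWarning: Mean of empty slice.
  ret = um.true_divide(
  return _methods._mean(a, axis=axis, dtype=dtype,
<stdin>:12: RuntimeWarning: Mean of empty slice.
Traceback (most recent call last):
ValueError: zero-size array to reduction operation maximum which has no identity
```

```bash
python3 - <<'E'
from h import *
import plant
print([k for k in dir(plant) if not k.startswith('_')][:40], getattr(plant,'hold_point_z',None))
W=np.load('top.npz')['W'].reshape(-1,3); W=W[np.isfinite(W[:,2])]
print('x rows .25-.85 / y cols .45..-.3, max z mm')
for x in np.arange(.25,.86,.05):
    print('%.2f'%x,[int(1000*W[m,2].max()) if (m:=(abs(W[:,0]-x)<.025)&(abs(W[:,1]-y)<.025)).any() else -1 for y in np.arange(.45,-.31,-.05)])
E
grep -rn "hold_point_z" . | head -3
```

```text
['PlanningError', 'calibration', 'close_job', 'get_obs', 'hold_point_z', 'snapshot'] 0.0188
x rows .25-.85 / y cols .45..-.3, max z mm
0.25 [-785, -790, -787, -786, -789, -788, -790, -786, -788, -788, -788, -788, -787, -787, -788, -789]
0.30 [-789, -789, -792, -790, -790, -792, -791, -792, -793, -789, -790, -795, -790, -792, -792, -785]
0.35 [-790, -793, -1, -1, -1, 4, 4, 55, 54, 55, 52, 5, 25, 4, 4, 159]
0.40 [-790, -1, -1, -1, -1, 4, 53, 54, 55, 54, 56, 93, 24, 17, 163, 200]
0.45 [-790, -1, -1, -1, -1, 5, 54, 54, 59, 54, 73, 122, 124, 122, 122, 166]
0.50 [-789, -1, -1, -1, -1, 5, 53, 54, 112, 108, 74, 123, 125, 123, 122, 40]
0.55 [-785, -1, -1, -139, -24, 18, 51, 55, 66, 55, 53, 48, 23, 17, 15, 35]
0.60 [-788, -1, -1, -1, -26, 20, 24, 5, 4, 4, 4, 9, 21, 21, 20, 6]
0.65 [-787, -1, -1, -1, 542, 519, 19, 13, 5, 4, 4, 11, 12, 18, 21, 4]
0.70 [-757, -1, -1, -232, 541, 534, 488, 442, 464, 401, 11, 15, 15, 17, 13, 47]
0.75 [-788, -1, -1, -120, -27, 5, 464, 461, 463, 404, 11, 13, 27, 28, 4, 46]
0.80 [-788, -1, -1, -1, 11, 13, 29, 29, 387, 30, 8, 4, 25, 4, 8, 3]
0.85 [-787, -1, -1, -1, 9, 29, 4, 4, 3, 4, 31, 30, 26, 4, 4, 13]
```

Call:
step_arm(steps=[[[0, 0, 0, 0, 0, 1], [0, 0, 0, 0, 0, 1], [0, 0, 0, 0, 0, 1], [0, 0, 0, 0, 0, 1]]], jaw=100)

```text
clock: 0.5
tool_pos: [0.2344, 0.6327, 0.226]
orientation: [179.9, -0.0, -49.3]
force: [0.2, 0.3, -0.3]
opening: 0.0611
gripper_force: 0.0
```

Call:
step_arm(steps=[[[0, 0, 0, 0, 0, 1], [0, 0, 0, 0, 0, 1], [0, 0, 0, 0, 0, 1], [0, 0, 0, 0, 0, 1]]])

```text
clock: 0.9
tool_pos: [0.2344, 0.6326, 0.226]
orientation: [180.0, -0.1, -77.9]
force: [0.1, 0.2, -0.2]
opening: 0.0537
gripper_force: 0.0
```

Call:
step_arm(steps=[[[0, 0, 0, 0, 0, 0.432], [0, 0, 0, 0, 0, 0.432], [0, 0, 0, 0, 0, 0.432]]])

```text
clock: 1.2
tool_pos: [0.2344, 0.6327, 0.2261]
orientation: [180.0, -0.0, -90.1]
force: [-0.7, 1.4, -0.8]
opening: 0.0532
gripper_force: 0.0
```

Call:
step_arm(steps=[[[1, -0.433, 0, 0, 0, 0], [1, -0.433, 0, 0, 0, 0], [1, -0.433, 0, 0, 0, 0]]])

```text
clock: 1.5
tool_pos: [0.2789, 0.5289, 0.2268]
orientation: [180.0, -0.1, -90.0]
force: [-0.4, 1.4, 0.4]
opening: 0.0531
gripper_force: 0.0
```

Call:
step_arm(steps=[[[1, -0.433, 0, 0, 0, 0], [1, -0.433, 0, 0, 0, 0], [1, -0.433, 0, 0, 0, 0]]])

```text
clock: 1.8
tool_pos: [0.3219, 0.4291, 0.2269]
orientation: [180.0, -0.0, -90.0]
force: [0.4, 1.3, 0.0]
opening: 0.0534
gripper_force: 0.0
```

Call:
step_arm(steps=[[[1, -0.433, 0, 0, 0, 0], [1, -0.433, 0, 0, 0, 0], [1, -0.433, 0, 0, 0, 0]]])

```text
clock: 2.1
tool_pos: [0.365, 0.3295, 0.2267]
orientation: [180.0, -0.0, -90.0]
force: [0.0, 1.6, 0.0]
opening: 0.0533
gripper_force: 0.0
```

Call:
step_arm(steps=[[[1, -0.433, 0, 0, 0, 0], [1, -0.433, 0, 0, 0, 0], [1, -0.433, 0, 0, 0, 0]]])

```text
clock: 2.4
tool_pos: [0.4084, 0.2299, 0.2266]
orientation: [180.0, -0.0, -90.0]
force: [0.8, 0.0, -0.2]
opening: 0.0532
gripper_force: 0.0
```

Call:
step_arm(steps=[[[1, -0.433, 0, 0, 0, 0], [1, -0.433, 0, 0, 0, 0], [1, -0.433, 0, 0, 0, 0]]])

```text
clock: 2.7
tool_pos: [0.452, 0.1302, 0.2266]
orientation: [180.0, -0.0, -90.1]
force: [0.3, 0.2, -0.5]
opening: 0.0533
gripper_force: 0.0
```

Call:
step_arm(steps=[[[1, -0.433, 0, 0, 0, 0], [1, -0.433, 0, 0, 0, 0], [1, -0.433, 0, 0, 0, 0], [1, -0.433, 0, 0, 0, 0]]])

```text
clock: 3.1
tool_pos: [0.4949, 0.0322, 0.2262]
orientation: [180.0, -0.0, -90.1]
force: [0.5, 0.8, -0.8]
opening: 0.053
gripper_force: 0.0
```

Run:
```python
from h import *
o=get_obs();print(o['tool_pos'],o['orientation'],o['joint_pos'],o['force'])
im,d,W=cloud('wrist');save(im,'w1.png');np.savez('w1.npz',im=im,W=W)
im=im.astype(int);r,g,b=im[...,0],im[...,1],im[...,2]
red=(r>150)&(g<70)&(b<70)&(W[...,2]>.055)&(W[...,2]<.07);print('btn',red.sum(),W[red].mean(0))
kn=(W[...,2]>.1)&(W[...,2]<.118)&(np.hypot(W[...,0]-.453,W[...,1]-.0427)<.06);print('knob',kn.sum(),W[kn].mean(0),np.ptp(W[kn],0))
bl=(b>130)&(r<60)&(g<120)&(abs(W[...,2]-.05)<.006);P=W[bl][:,:2]
h=cv2.convexHull(P.astype(np.float32))[:,0];rr=np.hypot(h[:,0]-.453,h[:,1]-.0427);print('ring',len(P),rr.min(),rr.max())
```

```text
[0.4949064  0.03218433 0.22618571] [ 1.79967776e+02 -1.22556669e-02 -9.01125556e+01] [ 2.64691657e+01  3.52793632e+00 -2.13488340e+01 -3.81203387e-03
 -6.51575319e+01 -2.65801221e+01] [ 0.45655236  0.81284872 -0.81557841]
btn 40 [0.53808148 0.03247972 0.06306162]
knob 499 [0.493306   0.03107806 0.10733837] [0.01863867 0.01848778 0.01054953]
ring 6597 0.10114509 0.1109029
```

View pics/w1.png

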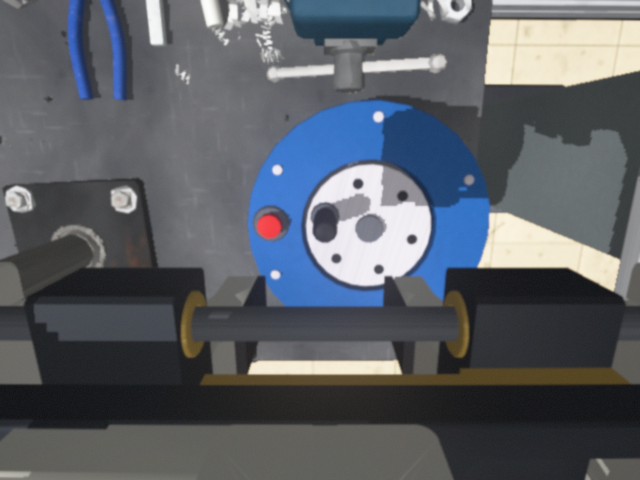

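The wrist view puts the knob at (325,222) and the button at (268,226), which agrees with the top view to about 1 mm. I'll go down and grip.

Call:
step_arm(steps=[[[0.01, 0.01, 0.3, 0, 0, 0], [0.01, 0.01, 0.6, 0, 0, 0], [0.01, 0.01, 0.9, 0, 0, 0]]])

```text
clock: 3.45
tool_pos: [0.4932, 0.0338, 0.136]
orientation: [-179.9, 0.0, -89.9]
force: [0.2, 0.8, -0.9]
opening: 0.0533
gripper_force: 0.0
```

Call:
step_arm(steps=[[[0, 0, 0.2, 0, 0, 0], [0, 0, 0.4, 0, 0, 0], [0, 0, 0.6, 0, 0, 0], [0, 0, 0.6, 0, 0, 0]]])

```text
clock: 3.85
tool_pos: [0.4915, 0.033, 0.0744]
orientation: [179.8, -0.1, -89.9]
force: [-0.4, -1.1, -0.3]
opening: 0.0529
gripper_force: 0.0
```

Call:
step_arm(steps=[[[0, 0, 0, 0, 0, 0], [0, 0, 0, 0, 0, 0], [0, 0, 0, 0, 0, 0], [0, 0, 0, 0, 0, 0], [0, 0, 0, 0, 0, 0], [0, 0, 0, 0, 0, 0], [0, 0, 0, 0, 0, 0], [0, 0, 0, 0, 0, 0]]], jaw=255)

```text
clock: 4.65
tool_pos: [0.4946, 0.0322, 0.0773]
orientation: [-179.9, 0.0, -90.0]
force: [5.3, -1.4, 3.1]
opening: 0.0193
gripper_force: 30.0
```

```bash
cat > arc.py <<'E'
import numpy as np,sys
# arc.py phi0 dphi ncalls rows : tool shifts (units of 100 mm), rad
p,d,n,r=float(sys.argv[1]),float(sys.argv[2]),int(sys.argv[3]),int(sys.argv[4])
T=lambda a:np.round(np.array([-np.sin(a),-np.cos(a)])*.42,3)
for i in range(n):
    a=p+i*d
    print('%.3f'%(a+d),'[['+','.join('[%g,%g,0,0,0,0]'%tuple(np.round(T(a+d*k/r)-T(a),3)) for k in range(1,r+1))+']]')
E
python3 arc.py -0.27 0.2 32 2
```

```text
-0.070 [[[-0.041,-0.009,0,0,0,0],[-0.083,-0.014,0,0,0,0]]]
0.130 [[[-0.042,-0.001,0,0,0,0],[-0.083,0.003,0,0,0,0]]]
0.330 [[[-0.042,0.007,0,0,0,0],[-0.082,0.019,0,0,0,0]]]
0.530 [[[-0.039,0.015,0,0,0,0],[-0.076,0.035,0,0,0,0]]]
0.730 [[[-0.035,0.023,0,0,0,0],[-0.068,0.049,0,0,0,0]]]
0.930 [[[-0.03,0.03,0,0,0,0],[-0.057,0.062,0,0,0,0]]]
1.130 [[[-0.023,0.035,0,0,0,0],[-0.043,0.072,0,0,0,0]]]
1.330 [[[-0.016,0.039,0,0,0,0],[-0.028,0.079,0,0,0,0]]]
1.530 [[[-0.008,0.041,0,0,0,0],[-0.012,0.083,0,0,0,0]]]
1.730 [[[0.001,0.042,0,0,0,0],[0.005,0.084,0,0,0,0]]]
1.930 [[[0.009,0.041,0,0,0,0],[0.022,0.081,0,0,0,0]]]
2.130 [[[0.017,0.038,0,0,0,0],[0.037,0.075,0,0,0,0]]]
2.330 [[[0.024,0.034,0,0,0,0],[0.051,0.066,0,0,0,0]]]
2.530 [[[0.031,0.029,0,0,0,0],[0.064,0.055,0,0,0,0]]]
2.730 [[[0.035,0.022,0,0,0,0],[0.073,0.041,0,0,0,0]]]
2.930 [[[0.039,0.015,0,0,0,0],[0.08,0.026,0,0,0,0]]]
3.130 [[[0.041,0.006,0,0,0,0],[0.083,0.009,0,0,0,0]]]
3.330 [[[0.042,-0.002,0,0,0,0],[0.084,-0.007,0,0,0,0]]]
3.530 [[[0.04,-0.01,0,0,0,0],[0.08,-0.024,0,0,0,0]]]
3.730 [[[0.038,-0.018,0,0,0,0],[0.074,-0.04,0,0,0,0]]]
3.930 [[[0.034,-0.025,0,0,0,0],[0.065,-0.053,0,0,0,0]]]
4.130 [[[0.028,-0.031,0,0,0,0],[0.053,-0.065,0,0,0,0]]]
4.330 [[[0.021,-0.036,0,0,0,0],[0.039,-0.074,0,0,0,0]]]
4.530 [[[0.013,-0.04,0,0,0,0],[0.023,-0.081,0,0,0,0]]]
4.730 [[[0.006,-0.041,0,0,0,0],[0.007,-0.083,0,0,0,0]]]
4.930 [[[-0.003,-0.042,0,0,0,0],[-0.01,-0.084,0,0,0,0]]]
5.130 [[[-0.011,-0.04,0,0,0,0],[-0.026,-0.079,0,0,0,0]]]
5.330 [[[-0.019,-0.038,0,0,0,0],[-0.042,-0.073,0,0,0,0]]]
5.530 [[[-0.026,-0.033,0,0,0,0],[-0.055,-0.063,0,0,0,0]]]
5.730 [[[-0.032,-0.028,0,0,0,0],[-0.066,-0.051,0,0,0,0]]]
5.930 [[[-0.037,-0.021,0,0,0,0],[-0.076,-0.037,0,0,0,0]]]
6.130 [[[-0.04,-0.013,0,0,0,0],[-0.081,-0.021,0,0,0,0]]]
```

Call:
step_arm(steps=[[[-0.041, -0.009, 0, 0, 0, 0], [-0.083, -0.014, 0, 0, 0, 0]]])

```text
clock: 4.85
tool_pos: [0.496, 0.0402, 0.0772]
orientation: [-179.9, -0.0, -90.0]
force: [5.8, -2.4, 3.5]
opening: 0.0188
gripper_force: 30.0
```

Call:
step_arm(steps=[[[-0.042, -0.001, 0, 0, 0, 0], [-0.083, 0.003, 0, 0, 0, 0]]])

```text
clock: 5.05
tool_pos: [0.4958, 0.0488, 0.0773]
orientation: [-179.9, 0.0, -90.0]
force: [5.1, -1.8, 3.5]
opening: 0.019
gripper_force: 30.0
```

Call:
step_arm(steps=[[[-0.042, 0.007, 0, 0, 0, 0], [-0.082, 0.019, 0, 0, 0, 0]]])

```text
clock: 5.25
tool_pos: [0.4939, 0.0573, 0.0773]
orientation: [-179.9, 0.0, -90.0]
force: [5.0, -0.3, 4.7]
opening: 0.0188
gripper_force: 30.0
```

Call:
step_arm(steps=[[[-0.039, 0.015, 0, 0, 0, 0], [-0.076, 0.035, 0, 0, 0, 0]]])

```text
clock: 5.45
tool_pos: [0.4902, 0.065, 0.0773]
orientation: [-179.9, 0.0, -90.0]
force: [4.3, 1.8, 3.7]
opening: 0.0191
gripper_force: 30.0
```

Call:
step_arm(steps=[[[-0.035, 0.023, 0, 0, 0, 0], [-0.068, 0.049, 0, 0, 0, 0]]])

```text
clock: 5.65
tool_pos: [0.4851, 0.0719, 0.0772]
orientation: [-179.9, 0.1, -90.0]
force: [4.0, 0.1, 6.3]
opening: 0.0192
gripper_force: 30.0
```

Call:
step_arm(steps=[[[-0.03, 0.03, 0, 0, 0, 0], [-0.057, 0.062, 0, 0, 0, 0]]])

```text
clock: 5.85
tool_pos: [0.4787, 0.0776, 0.0772]
orientation: [-179.9, 0.1, -90.0]
force: [3.5, 1.8, 6.0]
opening: 0.019
gripper_force: 30.0
```

Call:
step_arm(steps=[[[-0.023, 0.035, 0, 0, 0, 0], [-0.043, 0.072, 0, 0, 0, 0]]])

```text
clock: 6.05
tool_pos: [0.4713, 0.0819, 0.0772]
orientation: [-179.9, 0.1, -90.0]
force: [2.8, 1.5, 8.1]
opening: 0.0188
gripper_force: 30.0
```

Call:
step_arm(steps=[[[-0.016, 0.039, 0, 0, 0, 0], [-0.028, 0.079, 0, 0, 0, 0]]])

```text
clock: 6.25
tool_pos: [0.4632, 0.0845, 0.0772]
orientation: [-179.9, 0.0, -90.0]
force: [1.9, 1.5, 7.3]
opening: 0.019
gripper_force: 30.0
```

Call:
step_arm(steps=[[[-0.008, 0.041, 0, 0, 0, 0], [-0.012, 0.083, 0, 0, 0, 0]]])

```text
clock: 6.45
tool_pos: [0.4547, 0.0856, 0.0772]
orientation: [-179.9, 0.0, -90.0]
force: [2.1, 0.9, 8.7]
opening: 0.0187
gripper_force: 30.0
```

Call:
step_arm(steps=[[[0.001, 0.042, 0, 0, 0, 0], [0.005, 0.084, 0, 0, 0, 0]]])

```text
clock: 6.65
tool_pos: [0.4462, 0.0848, 0.0772]
orientation: [-180.0, 0.0, -90.0]
force: [1.6, 0.4, 8.9]
opening: 0.019
gripper_force: 30.0
```

Call:
step_arm(steps=[[[0.009, 0.041, 0, 0, 0, 0], [0.022, 0.081, 0, 0, 0, 0]]])

```text
clock: 6.85
tool_pos: [0.4381, 0.0824, 0.0772]
orientation: [-180.0, -0.0, -90.0]
force: [3.6, -1.6, 9.1]
opening: 0.0192
gripper_force: 30.0
```

Call:
step_arm(steps=[[[0.017, 0.038, 0, 0, 0, 0], [0.037, 0.075, 0, 0, 0, 0]]])

```text
clock: 7.05
tool_pos: [0.4307, 0.0786, 0.0772]
orientation: [-180.0, -0.0, -90.0]
force: [4.3, -3.9, 8.3]
opening: 0.0192
gripper_force: 30.0
```

Call:
step_arm(steps=[[[0.024, 0.034, 0, 0, 0, 0], [0.051, 0.066, 0, 0, 0, 0]]])

```text
clock: 7.25
tool_pos: [0.4244, 0.0734, 0.0772]
orientation: [-179.9, -0.0, -90.0]
force: [6.6, -3.6, 4.9]
opening: 0.0189
gripper_force: 30.0
```

Call:
step_arm(steps=[[[0.031, 0.029, 0, 0, 0, 0], [0.064, 0.055, 0, 0, 0, 0]]])

```text
clock: 7.45
tool_pos: [0.4193, 0.0672, 0.0772]
orientation: [-179.9, 0.0, -90.0]
force: [7.4, -3.6, 4.0]
opening: 0.0189
gripper_force: 30.0
```

Call:
step_arm(steps=[[[0.035, 0.022, 0, 0, 0, 0], [0.073, 0.041, 0, 0, 0, 0]]])

```text
clock: 7.65
tool_pos: [0.4154, 0.0602, 0.0772]
orientation: [-179.9, 0.0, -90.0]
force: [8.1, -1.0, 3.6]
opening: 0.0189
gripper_force: 30.0
```

Call:
step_arm(steps=[[[0.039, 0.015, 0, 0, 0, 0], [0.08, 0.026, 0, 0, 0, 0]]])

```text
clock: 7.85
tool_pos: [0.413, 0.0525, 0.0772]
orientation: [-179.8, 0.1, -90.0]
force: [6.9, 0.5, 2.8]
opening: 0.0191
gripper_force: 30.0
```

Call:
step_arm(steps=[[[0.041, 0.006, 0, 0, 0, 0], [0.083, 0.009, 0, 0, 0, 0]]])

```text
clock: 8.05
tool_pos: [0.4121, 0.0443, 0.0772]
orientation: [-179.8, 0.1, -90.0]
force: [7.5, 1.5, 4.0]
opening: 0.0187
gripper_force: 30.0
```

Call:
step_arm(steps=[[[0.042, -0.002, 0, 0, 0, 0], [0.084, -0.007, 0, 0, 0, 0]]])

```text
clock: 8.25
tool_pos: [0.4128, 0.0368, 0.0772]
orientation: [-179.8, 0.2, -90.0]
force: [-1.9, 18.5, 8.8]
opening: 0.0191
gripper_force: 30.0
```

Call:
step_arm(steps=[[[0.04, -0.01, 0, 0, 0, 0], [0.08, -0.024, 0, 0, 0, 0]]])

```text
clock: 8.45
tool_pos: [0.4144, 0.0301, 0.0771]
orientation: [-179.9, 0.3, -90.1]
force: [-8.8, 23.7, 12.7]
opening: 0.0189
gripper_force: 30.0
```

Call:
step_arm(steps=[[[0.038, -0.018, 0, 0, 0, 0], [0.074, -0.04, 0, 0, 0, 0]]])

```text
clock: 8.65
tool_pos: [0.4185, 0.0212, 0.0772]
orientation: [-179.9, 0.1, -90.0]
force: [2.4, 3.8, 6.2]
opening: 0.0189
gripper_force: 30.0
```

Call:
step_arm(steps=[[[0.034, -0.025, 0, 0, 0, 0], [0.065, -0.053, 0, 0, 0, 0]]])

```text
clock: 8.85
tool_pos: [0.424, 0.0142, 0.0772]
orientation: [-179.9, 0.1, -90.0]
force: [1.5, 5.1, 7.5]
opening: 0.0189
gripper_force: 30.0
```

Call:
step_arm(steps=[[[0.028, -0.031, 0, 0, 0, 0], [0.053, -0.065, 0, 0, 0, 0]]])

```text
clock: 9.05
tool_pos: [0.4304, 0.0088, 0.0772]
orientation: [-179.9, 0.1, -90.0]
force: [1.0, 5.6, 8.7]
opening: 0.0191
gripper_force: 30.0
```

The stud drags between φ≈3.13 and 3.70 rad, with 20–25 N at 3.30–3.46. I'll go back over it in fine steps.

```bash
python3 arc.py 4.13 -0.4 1 4; python3 arc.py 3.73 -0.06 11 1
```

```text
3.730 [[[-0.025,0.034,0,0,0,0],[-0.053,0.065,0,0,0,0],[-0.084,0.093,0,0,0,0],[-0.118,0.118,0,0,0,0]]]
3.670 [[[-0.021,0.014,0,0,0,0]]]
3.610 [[[-0.022,0.012,0,0,0,0]]]
3.550 [[[-0.023,0.01,0,0,0,0]]]
3.490 [[[-0.024,0.01,0,0,0,0]]]
3.430 [[[-0.024,0.008,0,0,0,0]]]
3.370 [[[-0.024,0.006,0,0,0,0]]]
3.310 [[[-0.025,0.005,0,0,0,0]]]
3.250 [[[-0.025,0.004,0,0,0,0]]]
3.190 [[[-0.025,0.002,0,0,0,0]]]
3.130 [[[-0.025,0,0,0,0,0]]]
3.070 [[[-0.025,-0.001,0,0,0,0]]]
```

Call:
step_arm(steps=[[[-0.025, 0.034, 0, 0, 0, 0], [-0.053, 0.065, 0, 0, 0, 0], [-0.084, 0.093, 0, 0, 0, 0], [-0.118, 0.118, 0, 0, 0, 0]]])

```text
clock: 9.45
tool_pos: [0.4189, 0.0206, 0.0772]
orientation: [-179.9, 0.1, -90.0]
force: [6.0, 1.2, 5.0]
opening: 0.019
gripper_force: 30.0
```

Call:
step_arm(steps=[[[-0.021, 0.014, 0, 0, 0, 0]]])

```text
clock: 9.55
tool_pos: [0.4176, 0.0228, 0.0772]
orientation: [-179.9, 0.1, -90.0]
force: [6.4, 0.7, 3.6]
opening: 0.0191
gripper_force: 30.0
```

Call:
step_arm(steps=[[[-0.022, 0.012, 0, 0, 0, 0]]])

```text
clock: 9.65
tool_pos: [0.4165, 0.0249, 0.0772]
orientation: [-179.9, 0.1, -90.0]
force: [7.4, -1.9, 2.8]
opening: 0.0191
gripper_force: 30.0
```

Call:
step_arm(steps=[[[-0.023, 0.01, 0, 0, 0, 0]]])

```text
clock: 9.75
tool_pos: [0.4156, 0.0266, 0.0772]
orientation: [-179.9, -0.0, -89.9]
force: [11.4, -9.8, 0.9]
opening: 0.0188
gripper_force: 30.0
```

Call:
step_arm(steps=[[[-0.024, 0.01, 0, 0, 0, 0]]])

```text
clock: 9.85
tool_pos: [0.4148, 0.0283, 0.0772]
orientation: [-179.8, -0.1, -89.9]
force: [14.7, -14.0, -0.9]
opening: 0.0188
gripper_force: 30.0
```

Call:
step_arm(steps=[[[-0.024, 0.008, 0, 0, 0, 0]]])

```text
clock: 9.95
tool_pos: [0.4141, 0.0304, 0.0772]
orientation: [-179.9, -0.1, -89.9]
force: [16.3, -15.0, 0.4]
opening: 0.0192
gripper_force: 30.0
```

Call:
step_arm(steps=[[[-0.024, 0.006, 0, 0, 0, 0]]])

```text
clock: 10.05
tool_pos: [0.4134, 0.0326, 0.0772]
orientation: [-179.9, -0.1, -89.9]
force: [15.0, -14.6, -1.3]
opening: 0.0191
gripper_force: 30.0
```

Call:
step_arm(steps=[[[-0.025, 0.005, 0, 0, 0, 0]]])

```text
clock: 10.15
tool_pos: [0.4129, 0.035, 0.0772]
orientation: [-179.9, -0.1, -89.9]
force: [15.3, -15.2, 0.8]
opening: 0.0193
gripper_force: 30.0
```

Call:
step_arm(steps=[[[-0.025, 0.004, 0, 0, 0, 0]]])

```text
clock: 10.25
tool_pos: [0.4124, 0.0375, 0.0772]
orientation: [-179.9, -0.1, -89.9]
force: [12.6, -13.9, 2.0]
opening: 0.0188
gripper_force: 30.0
```

Call:
step_arm(steps=[[[-0.025, 0.002, 0, 0, 0, 0]]])

```text
clock: 10.35
tool_pos: [0.4121, 0.041, 0.0772]
orientation: [-179.9, -0.0, -90.0]
force: [7.1, -1.4, 3.8]
opening: 0.0184
gripper_force: 30.0
```

Call:
step_arm(steps=[[[-0.025, 0, 0, 0, 0, 0]]])

```text
clock: 10.45
tool_pos: [0.412, 0.0439, 0.0772]
orientation: [-179.9, 0.0, -90.0]
force: [7.0, -2.2, 4.3]
opening: 0.0187
gripper_force: 30.0
```

Call:
step_arm(steps=[[[-0.025, -0.001, 0, 0, 0, 0]]])

```text
clock: 10.55
tool_pos: [0.4122, 0.0465, 0.0772]
orientation: [-179.9, 0.0, -90.0]
force: [7.9, -2.5, 3.6]
opening: 0.0189
gripper_force: 30.0
```

```bash
python3 arc.py 3.07 0.38 1 6
```

```text
3.450 [[[0.027,0.001,0,0,0,0],[0.053,0,0,0,0,0],[0.08,-0.002,0,0,0,0],[0.106,-0.006,0,0,0,0],[0.132,-0.012,0,0,0,0],[0.157,-0.019,0,0,0,0]]]
```

Call:
step_arm(steps=[[[0.027, 0.001, 0, 0, 0, 0], [0.053, 0, 0, 0, 0, 0], [0.08, -0.002, 0, 0, 0, 0], [0.106, -0.006, 0, 0, 0, 0], [0.132, -0.012, 0, 0, 0, 0], [0.157, -0.019, 0, 0, 0, 0], [0.157, -0.019, 0, 0, 0, 0], [0.157, -0.019, 0, 0, 0, 0]]])

```text
clock: 11.35
tool_pos: [0.4137, 0.032, 0.0772]
orientation: [-179.9, 0.1, -90.0]
force: [2.3, 7.1, 6.9]
opening: 0.0191
gripper_force: 30.0
```

Call:
step_arm(steps=[[[0.157, -0.019, 0, 0, 0, 0]]], jaw=100)

```text
clock: 11.45
tool_pos: [0.4138, 0.0156, 0.0764]
orientation: [179.9, 0.0, -89.9]
force: [0.3, -0.2, 0.1]
opening: 0.023
gripper_force: 0.0
```

I left a shift in that release call by mistake, so the tool moved 16 mm further in −y while the jaw opened. The knob may have been dragged, so I'll lift off and look.

Call:
step_arm(steps=[[[0, 0, 0, 0, 0, 0], [0, 0, 0, 0, 0, 0], [0, 0, 0, 0, 0, 0], [0, 0, -0.3, 0, 0, 0], [0, 0, -0.6, 0, 0, 0], [0, 0, -0.9, 0, 0, 0], [0, 0, -0.9, 0, 0, 0]]])

```text
clock: 12.15
tool_pos: [0.4166, 0.0157, 0.1701]
orientation: [-179.7, 0.1, -90.0]
force: [-0.4, 0.2, -0.6]
opening: 0.0529
gripper_force: 0.0
```

```bash
cat > look.py <<'E'
from h import *
import sys
for n in ('top','wrist'):
    im,d,W=cloud(n);save(im,n[0]+sys.argv[1]+'.png')
    im=im.astype(int);r,g,b=im[...,0],im[...,1],im[...,2]
    R=np.hypot(W[...,0]-.4535,W[...,1]-.043)
    kn=(W[...,2]>.1)&(W[...,2]<.116)&(R<.06);print(n,'knob',kn.sum(),W[kn].mean(0),np.ptp(W[kn],0)) if kn.any() else 0
    red=(r>150)&(g<70)&(b<70)&(W[...,2]>.055)&(W[...,2]<.07);print('btn',red.sum(),W[red].mean(0)) if red.any() else 0
print(get_obs()['tool_pos'],get_obs()['force'])
E
python3 look.py 2
```

```text
btn 14 [0.54695371 0.03611087 0.0635912 ]
wrist knob 742 [0.41279622 0.02906402 0.10725032] [0.01910241 0.01885994 0.01067613]
btn 41 [0.53726873 0.03274032 0.06270523]
[0.41460146 0.01507572 0.16683134] [-0.2799126   0.00311747 -0.60828565]
```

View pics/w2.png

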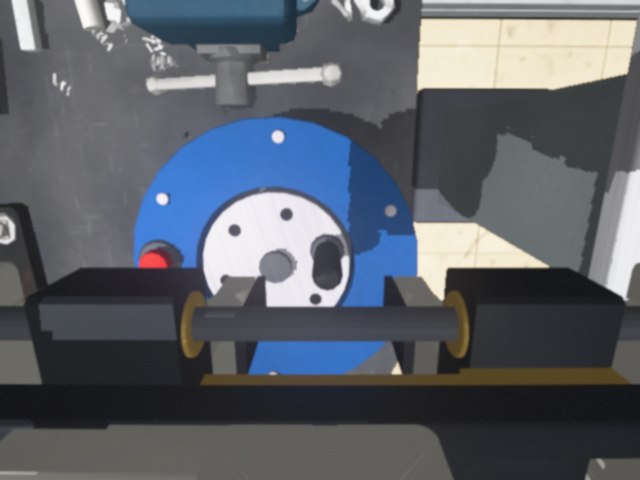

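The camera has the knob about 2 mm past the target, at φ≈3.47 where I want 3.41. I'll regrip and correct it.

Call:
step_arm(steps=[[[-0.15, 0.005, 0, 0, 0, 0], [-0.15, 0.005, 0.3, 0, 0, 0], [-0.15, 0.005, 0.6, 0, 0, 0], [-0.15, 0.005, 0.9, 0, 0, 0], [-0.15, 0.005, 0.9, 0, 0, 0]]])

```text
clock: 12.75
tool_pos: [0.4107, 0.0281, 0.0727]
orientation: [179.5, -0.2, -90.1]
force: [-0.7, -0.8, 0.6]
opening: 0.0528
gripper_force: 0.0
```

Call:
step_arm(steps=[[[0, 0, 0, 0, 0, 0], [0, 0, 0, 0, 0, 0], [0, 0, 0, 0, 0, 0], [0, 0, 0, 0, 0, 0], [0, 0, 0, 0, 0, 0], [0, 0, 0, 0, 0, 0], [0, 0, 0, 0, 0, 0]]], jaw=255)

```text
clock: 13.45
tool_pos: [0.4143, 0.0298, 0.0772]
orientation: [-180.0, 0.0, -90.0]
force: [-3.0, 1.6, 6.9]
opening: 0.0185
gripper_force: 30.0
```

Call:
step_arm(steps=[[[-0.02, 0.005, 0, 0, 0, 0], [-0.035, 0.008, 0, 0, 0, 0], [-0.035, 0.008, 0, 0, 0, 0], [-0.035, 0.008, 0, 0, 0, 0]]])

```text
clock: 13.85
tool_pos: [0.4136, 0.0316, 0.0772]
orientation: [-180.0, -0.1, -90.0]
force: [3.7, -11.6, 4.2]
opening: 0.0189
gripper_force: 30.0
```

Call:
step_arm(steps=[[[-0.008, 0.002, 0, 0, 0, 0], [-0.008, 0.002, 0, 0, 0, 0]]])

```text
clock: 14.05
tool_pos: [0.4135, 0.0324, 0.0772]
orientation: [-180.0, -0.1, -90.0]
force: [3.9, -11.0, 4.9]
opening: 0.0193
gripper_force: 30.0
```

Call:
step_arm(steps=[[[0, 0, 0, 0, 0, 0], [0, 0, 0, 0, 0, 0], [0, 0, 0, 0, 0, 0], [0, 0, 0, 0, 0, 0], [0, 0, 0, 0, 0, 0]]], jaw=100)

```text
clock: 14.55
tool_pos: [0.4132, 0.0342, 0.0766]
orientation: [-180.0, 0.0, -90.0]
force: [0.1, 0.6, 0.0]
opening: 0.0514
gripper_force: 0.0
```

Call:
step_arm(steps=[[[0, 0, -0.3, 0, 0, 0], [0, 0, -0.6, 0, 0, 0], [0, 0, -0.9, 0, 0, 0], [0, 0, -0.9, 0, 0, 0], [0, 0, -0.9, 0, 0, 0]]])

```text
clock: 15.05
tool_pos: [0.4134, 0.0344, 0.167]
orientation: [-179.9, 0.1, -90.0]
force: [-0.4, 0.3, -0.3]
opening: 0.0531
gripper_force: 0.0
```

```bash
python3 look.py 3
```

```text
btn 21 [0.54542573 0.03336263 0.06320569]
wrist knob 782 [0.41218079 0.03141362 0.1073423 ] [0.01923659 0.0185397  0.01086185]
btn 40 [0.53567936 0.03625673 0.06274027]
[0.41260914 0.03385364 0.16580535] [ 0.59319481 -0.6725151  -0.56701928]
```

Call:
step_arm(steps=[[[-0.02, -0.3, 0, 0, 0, 0], [-0.04, -0.65, 0, 0, 0, 0], [-0.04, -0.65, 0, 0, 0, 0]]], jaw=255)

```text
clock: 15.45
tool_pos: [0.481, 0.0383, 0.1651]
orientation: [179.9, -0.1, -90.0]
force: [-0.8, 0.7, -0.6]
opening: 0.0349
gripper_force: 0.0
```

Call:
step_arm(steps=[[[0, -0.3, 0, 0, 0, 0], [0, -0.65, 0, 0, 0, 0], [0, -0.65, 0, 0, 0, 0], [0, -0.65, 0, 0, 0, 0], [0, -0.65, 0, 0, 0, 0]]])

```text
clock: 15.95
tool_pos: [0.542, 0.0377, 0.1655]
orientation: [179.9, -0.0, -90.0]
force: [-0.2, -0.2, -0.1]
opening: 0.0011
gripper_force: 0.0
```

Call:
step_arm(steps=[[[0, 0, 0.3, 0, 0, 0], [0, 0, 0.6, 0, 0, 0], [0, 0, 0.8, 0, 0, 0], [0, 0, 0.9, 0, 0, 0], [0, 0, 0.93, 0, 0, 0], [0, 0, 0.93, 0, 0, 0], [0, 0, 0.93, 0, 0, 0]]])

```text
clock: 16.65
tool_pos: [0.5438, 0.0383, 0.0747]
orientation: [-179.9, 0.0, -90.0]
force: [0.2, 1.5, -0.1]
opening: 0.0006
gripper_force: 0.0
```

Run:
```python
from h import *
im,d,W=cloud('top');save(cv2.resize(im[190:370,180:400],None,fx=3,fy=3),'t4.png')
print(get_obs()['tool_pos'],get_obs()['force'])
```

```text
[0.5438581  0.03832059 0.07471787] [-0.60783655 -0.718451   -0.33596366]
```

View pics/t4.png

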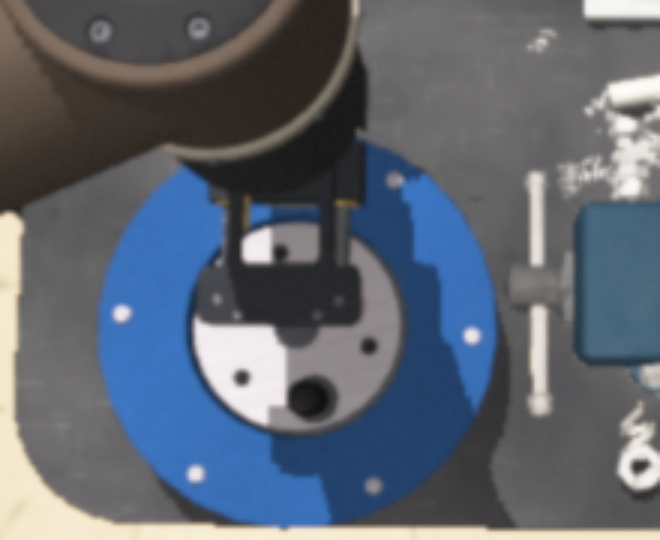

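The crop shows the knob at (308,398), clear of the gripper, which sits above the button. Now a slow press.

Call:
step_arm(steps=[[[0, 0, 0.03, 0, 0, 0], [0, 0, 0.06, 0, 0, 0], [0, 0, 0.09, 0, 0, 0], [0, 0, 0.09, 0, 0, 0]]])

```text
clock: 17.1
tool_pos: [0.543, 0.038, 0.0641]
orientation: [180.0, -0.0, -90.0]
force: [-0.8, 0.4, 0.4]
opening: 0.0002
gripper_force: 0.3
```

Call:
step_arm(steps=[[[0, 0, 0.01, 0, 0, 0], [0, 0, 0.01, 0, 0, 0], [0, 0, 0.01, 0, 0, 0]]])

```text
clock: 17.4
tool_pos: [0.5431, 0.038, 0.0636]
orientation: [180.0, -0.0, -90.0]
force: [-1.2, -0.9, 2.0]
opening: 0.0003
gripper_force: 1.0
```

Call:
step_arm(steps=[[[0, 0, 0.01, 0, 0, 0], [0, 0, 0.01, 0, 0, 0], [0, 0, 0.01, 0, 0, 0]]])

```text
clock: 17.7
tool_pos: [0.5431, 0.038, 0.063]
orientation: [-180.0, -0.0, -90.0]
force: [-3.6, -0.0, 6.8]
opening: 0.0009
gripper_force: 3.5
```

Call:
step_arm(steps=[[[0, 0, 0.01, 0, 0, 0], [0, 0, 0.01, 0, 0, 0], [0, 0, 0.01, 0, 0, 0]]])

```text
clock: 18.0
tool_pos: [0.5432, 0.038, 0.0624]
orientation: [-180.0, -0.0, -90.0]
force: [-2.4, 0.9, 9.5]
opening: 0.0009
gripper_force: 5.0
```

Call:
step_arm(steps=[[[0, 0, 0.01, 0, 0, 0], [0, 0, 0.01, 0, 0, 0], [0, 0, 0.01, 0, 0, 0]]])

```text
clock: 18.3
tool_pos: [0.5432, 0.038, 0.0615]
orientation: [-180.0, -0.0, -90.0]
force: [-4.6, 0.3, 11.5]
opening: 0.0002
gripper_force: 5.7
```

11.5 N at about 2.5 mm means the punch is on the stud. I'll keep pressing.

Call:
step_arm(steps=[[[0, 0, 0.01, 0, 0, 0], [0, 0, 0.01, 0, 0, 0], [0, 0, 0.01, 0, 0, 0]]])

```text
clock: 18.6
tool_pos: [0.5432, 0.038, 0.0601]
orientation: [-180.0, -0.0, -90.0]
force: [-2.4, 0.5, 6.2]
opening: 0.0003
gripper_force: 3.2
```

Call:
step_arm(steps=[[[0, 0, 0.01, 0, 0, 0], [0, 0, 0.01, 0, 0, 0], [0, 0, 0.01, 0, 0, 0]]])

```text
clock: 18.9
tool_pos: [0.5432, 0.038, 0.0593]
orientation: [-180.0, -0.0, -90.0]
force: [-3.6, -0.1, 9.0]
opening: 0.0004
gripper_force: 4.5
```

Call:
step_arm(steps=[[[0, 0, 0.01, 0, 0, 0], [0, 0, 0.01, 0, 0, 0], [0, 0, 0.01, 0, 0, 0]]])

```text
clock: 19.2
tool_pos: [0.5432, 0.038, 0.0583]
orientation: [-180.0, -0.0, -90.0]
force: [-4.1, -0.2, 9.5]
opening: 0.0004
gripper_force: 4.8
```

Call:
step_arm(steps=[[[0, 0, 0.01, 0, 0, 0], [0, 0, 0.01, 0, 0, 0], [0, 0, 0.01, 0, 0, 0]]])

```text
clock: 19.5
tool_pos: [0.5432, 0.038, 0.0574]
orientation: [-180.0, -0.0, -90.0]
force: [-4.1, -0.4, 10.5]
opening: 0.0004
gripper_force: 4.9
```

Call:
step_arm(steps=[[[0, 0, 0.01, 0, 0, 0], [0, 0, 0.01, 0, 0, 0], [0, 0, 0.01, 0, 0, 0]]])

```text
clock: 19.8
tool_pos: [0.5432, 0.038, 0.0571]
orientation: [-180.0, -0.0, -90.0]
force: [-6.4, 0.2, 17.9]
opening: 0.0005
gripper_force: 8.8
```

Call:
step_arm(steps=[[[0, 0, 0.01, 0, 0, 0], [0, 0, 0.01, 0, 0, 0], [0, 0, 0.01, 0, 0, 0]]])

```text
clock: 20.1
tool_pos: [0.5433, 0.038, 0.057]
orientation: [-179.9, -0.0, -89.9]
force: [-9.6, 0.3, 26.8]
opening: 0.0005
gripper_force: 13.0
```

It has bottomed out at 7 mm with the force rising steeply, so I'll release.

Call:
step_arm(steps=[[[0, 0, -0.05, 0, 0, 0], [0, 0, -0.1, 0, 0, 0], [0, 0, -0.2, 0, 0, 0], [0, 0, -0.5, 0, 0, 0], [0, 0, -0.9, 0, 0, 0], [0, 0, -0.9, 0, 0, 0], [0, 0, -0.9, 0, 0, 0]]])

```text
clock: 20.8
tool_pos: [0.544, 0.0384, 0.1459]
orientation: [-179.8, 0.1, -90.0]
force: [-0.4, -0.4, -1.4]
opening: 0.0003
gripper_force: 0.0
```

Call:
step_arm(steps=[[[-0.1, 0.3, -0.1, 0, 0, 0], [-0.2, 0.6, -0.2, 0, 0, 0], [-0.2, 0.8, -0.2, 0, 0, 0], [-0.2, 0.8, -0.2, 0, 0, 0], [-0.2, 0.8, -0.2, 0, 0, 0]]])

```text
clock: 21.3
tool_pos: [0.463, 0.0581, 0.1643]
orientation: [180.0, -0.0, -90.0]
force: [-0.3, 0.3, -0.3]
opening: 0.0002
gripper_force: 0.0
```

```bash
python3 look.py 5
```

```text
top knob 122 [0.41316493 0.03197521 0.10792604] [0.01860669 0.01719731 0.01270352]
btn 75 [0.54002972 0.03638771 0.06375802]
wrist knob 859 [0.41350811 0.03205245 0.1074017 ] [0.01949141 0.01928471 0.01070128]
btn 21 [0.53528644 0.03411853 0.06291814]
[0.46362453 0.05802523 0.16415157] [-0.37829537  0.14379069 -0.5423935 ]
```

The button is back up (top at 63.8 mm), the knob hasn't moved, and the gripper is clear of everything. Handing in.

```bash
python3 -c "
from plant import *
print(close_job())"
```

```text
the job is handed in; nothing more can be done
None
```

I found the drag, stopped with the stud under the button, pressed the button to its 7 mm stop and released everything; the job was handed in at about 21 s. The press force was up to 27 N and the button came back up. The stud was never measured directly: the evidence is 11.5 N already at about 2.5 mm of press, well above the spring alone, though that is just under the 12–20 N given for the stud. The hand-in returned no verdict.

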